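Set a stained-glass panel on the inspection easel

TASK

Lift the stained-glass panel with the amber-yellow centre out of the wooden rack and stand it on the tilted easel between the two stops, lower edge on the ledge and back flat against the board, and let go of it there without dropping it. Then slide the red-handled brass stop along until the panel is held snugly between both stops with no play left. The glass is fragile: never squeeze, press or knock it with more than 20 N, and do not disturb anything else.

Things in the scene. Friction and masses are not known exactly. Their poses are not given: they have to be found in the camera images.
- panel: The panel to move: upright leaded panel, amber-yellow centre pane with dark plum side panes in a dark lead frame, 10 mm thick, 100 mm wide, 120 mm tall. Origin: centre of its lower edge; x through its thickness, y along its width, z up to its top edge. About 220 g. At the start it stands in one of the three slots of the rack.
- panel_blue: Bystander: upright leaded panel, blue centre, 10 mm thick, 100 mm wide, 120 mm tall. Origin: centre of its lower edge; x through its thickness, y along its width, z up to its top edge. Stands in another slot.
- panel_green: Bystander: upright leaded panel, green centre, 10 mm thick, 100 mm wide, 120 mm tall. Origin: centre of its lower edge; x through its thickness, y along its width, z up to its top edge. Stands in another slot.
- rack: Fixed pale wooden drying rack, 260 x 130 mm, 37 mm tall. Origin: centre of its underside. Three slots lie along its y, at x = -80, 0 and 80 mm; each is 13 mm wide, 25 mm deep, its floor 12 mm above the table. Panels stick out 95 mm above it, their tops 132 mm above the table.
- easel: Tilted rest of the easel: white board 240 wide, 60 high, leaning back 0.349 rad, with a 46 mm deep ledge square to it. Origin: their corner, mid-width, 40 mm above the table. Its axes lean with it: x square out of the board's face (x = 0), away from the robot and up; y along the ledge (top at z = 0); z up the board. A panel in place is at x = 5, z = 0, and overtops the board by 60 mm.
- fixed_stop (a point): Centre of the inner face of the easel's fixed dark steel stop, which faces the easel's +y (inner face at y = -60 mm in the easel's frame; 40 mm deep, 45 mm high).
- stop (a joint): Position in m of the sliding brass stop along the ledge: 0 fully open, growing towards the fixed stop (along the easel's -y), range 0 to 0.070. Its inner face lies at y = 95 mm minus this value in the easel's frame, so at 0.055 the 100 mm panel is held without play. It slides with about 2 N and stays where it is left.
- stop_grip (a point): Grip point on the sliding stop's red handle: an upright round post 14 mm thick whose top is 14 mm above this point and which is free for 30 mm below it; it stands about 90 mm out in front of the board, 12 mm outside of the stop's inner face.
- stop_face (a point): Centre of the sliding stop's inner face, which touches the panel's side edge (face 42 mm deep, 40 mm high).
- flux_jar: Bystander: small clear jar with dark lid, 48 mm across, 70 mm tall; origin: centre of its underside.
- solder_spool: Bystander: silver-wound spool with black flanges, 48 mm across, 40 mm tall; origin: centre of its underside.
- foil_roll: Bystander: flat copper ring, 60 mm across, 10 mm tall; origin: centre of its underside.
- brush: Bystander: brush lying on the table.
- glass_hammer: Bystander: hammer lying on the table.

How it is judged:
By the outcome, as a careful person would: the job done as asked, in the order asked, and still so for the second after the job is handed in, with the robot touching nothing.
It also fails if it takes over 58 s, if anything falls off the work surface, if the arm or the gripper's body presses on something with over 40 N, if the wrist force passes 120 N, or if a joint passes its speed limit or range.

ROBOT

A 7-joint arm with a two-finger parallel gripper is mounted at the origin on the work surface. World frame = base frame: x ahead of the robot, y to its left, z up, the work surface at z = 0. Lengths are in m, angles in rad, forces in N, time in s.
With the tool pointing down it reaches from about 0.35 to 0.9 m from the base axis. Payload 8.1 kg.
Tool frame: the origin (TCP) lies at the very end of the fingers, on their centre line; the grasp point (between the pads) lies 19 mm behind it; z points along the fingers, y is the line along which they close (so a half turn about z gives the same grasp; the last joint's range is limited). The gripper opens to 92 mm and grips with 3 to 60 N. Pads are 19 mm wide; open, the fingers measure 130 mm over their backs; the gripper's body (75 mm by 190 mm) begins 47 mm behind the grasp point.
Start: joints at [1.143, 0.434, 0.025, 1.573, -0.012, 1.134, -0.075], TCP at [0.199, -0.592, 0.192] pointing down, gripper open.
Joint ranges: [-2.62, 2.62], [-0.44, 2.09], [-1.27, 1.32], [0.08, 2.57], [-1.32, 4.46], [0.12, 2], [-2.74, 2.74]. Speed limits (rad/s): [2.22, 2.22, 3.01, 3.01, 3.14, 3.14, 3.14].

INTERFACE

Orientations are given as a rotation vector (axis times angle).
In Python, from cell import arm gives the robot as it stands.
- The arm moves only by the tool carry_out, never from a script. Its argument "commands" is a list of rows, each a list of 7 numbers: the opening, from 0 (shut) to 1 (fully open), then the shift along the tool's x, y, z each as a share of 0.025 m, from -1 to 1, then the turn, a rotation vector about the tool's x, y, z each as a share of 0.1 rad, from -1 to 1. A call has 1 to 8 rows; each row shifts and turns the commanded pose from where the row before left it, along the tool's axes as they then stand; what a row does not reach is not made up. A row lasts 1/10 s, in which the tool goes at most 50 mm and 8.59 degrees, less where a joint would pass 70% of its speed; a pose out of reach is approached as far as the arm can. A call with a number of a shift or a turn outside -1 to 1 is refused whole. A call with a gripper value outside its range is refused whole. The fingers move at their own pace and stop on an object; "squeeze" is the grip in N (left out, the last holds). Time passes only in rows, so rows that do not move let the fingers close. It gives the time, the measured TCP pose, the force, the opening and the grip force at its end, in the units of the state.
- arm.observe(): the state, without advancing time (a new reading comes with each control period).
- arm.get_image(name): name is "scene" or "top"; returns a dict with "pixels" (480x640x3 uint8, red, green, blue), "range_z" (480x640 float32, m along the optical axis (not along the pixel's ray), 0 where there is no reading), "mtx" (3x3 intrinsics, pixels), "R" (3x3) and "t" (3): a world point X has camera coordinates R X + t. Camera axes: x right, y down, z forward; pixel columns grow to the right and rows downward; lengths in m; the calibration is good to about 2 mm. A picture is of the moment at which its call begins.
- arm.sign_off(): hands the job in; it is judged then, once.
The state is a dict: "clock": time; "joints": joint angles; "dq": joint speeds; "joint_efforts": joint torques, N m; "position": TCP position; "ee_rot": TCP orientation; "force": force on the tool from outside, world axes, zero at the start; "ft_torque": the same for the moment, N m; "width": opening from 0.0 (shut) to 1.0 (fully open); "gripper_force": force on a finger pad.
Only numpy, scipy, OpenCV 4.12 (cv2) and the standard library are available. Lean on these libraries where they do the work, as an engineer would, in place of code of your own. Each camera call takes 0.05 s, during which the arm holds its last target. There are 200 camera calls.

## Working session

There is one attempt and no reset: what is moved stays moved. The work goes in short steps, Python scripts to look and compute and a tool call to move; the robot and the scene stay as the last step left them, time stands still between calls to the robot, and variables do not carry over. Pictures are saved under pics/ and viewed, at most 10 in all, crops included, and the job is handed in when it is done.

Besides the shell and the picture viewer there is one more tool, called as name(argument=value, ...) on one line, values as JSON. carry_out: Moves the arm, as the interface text tells. Shift numbers are shares of 0.025 m and turn numbers shares of 0.1 rad, none past 1 either way. Its arguments: {"type":"object","properties":{"commands":{"type":"array"},"squeeze":{"type":"number"}},"required":["commands"]}

```bash
mkdir -p pics; ls; python3 - <<'E'
from cell import arm
import cv2,numpy as np
print(arm.observe())
for n in("scene","top"):
    d=arm.get_image(n);cv2.imwrite(f"pics/{n}0.png",d["pixels"][:,:,::-1]);np.savez(f"{n}0.npz",**d)
    print(n,d["mtx"],d["R"],d["t"])
E
```

```text
pics
{'clock': 0.0, 'joints': array([ 1.1433938 ,  0.43524991,  0.02495755,  1.5740806 , -0.01160077,
        1.13398475, -0.07508397]), 'dq': array([ 4.76336265e-04, -1.03177414e-03,  1.16600943e-03,  2.89414203e-05,
       -1.54571747e-03,  2.48797272e-04,  3.47303907e-04]), 'joint_efforts': array([-2.12262421e-03, -6.67849088e+01,  9.83957872e-01, -3.14474595e+01,
       -6.05642796e-02,  4.26695624e-02,  1.98913872e-04]), 'position': array([ 0.19922439, -0.59181107,  0.19093448]), 'ee_rot': array([-3.09875641e+00, -5.07649786e-01,  6.10749426e-04]), 'force': array([-0.25017343,  0.37297656, -0.6419874 ]), 'ft_torque': array([-0.00491814, -0.03454655,  0.03123394]), 'gripper_force': 0.0, 'width': 1.0030423539454092}
scene [[435.12417278   0.         324.83736624]
 [  0.         435.12417278 238.45165872]
 [  0.           0.           1.        ]] [[ 0.23313205  0.97237167  0.01194955]
 [ 0.5095915  -0.11169342 -0.85313603]
 [-0.82823062  0.20498274 -0.52155165]] [-0.07332261 -0.21406801  1.4997753 ]
top [[478.20996378   0.         328.62604994]
 [  0.         478.20996378 235.61137557]
 [  0.           0.           1.        ]] [[ 0.02190676 -0.99966894 -0.01349466]
 [-0.99436157 -0.02038567 -0.1040648 ]
 [ 0.10375525  0.01569829 -0.99447896]] [-0.09219187  0.6221541   0.95522232]
```

View pics/scene0.png

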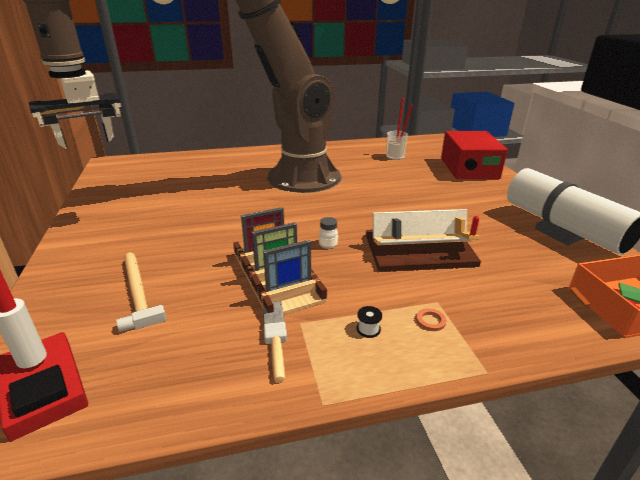

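View pics/top0.png

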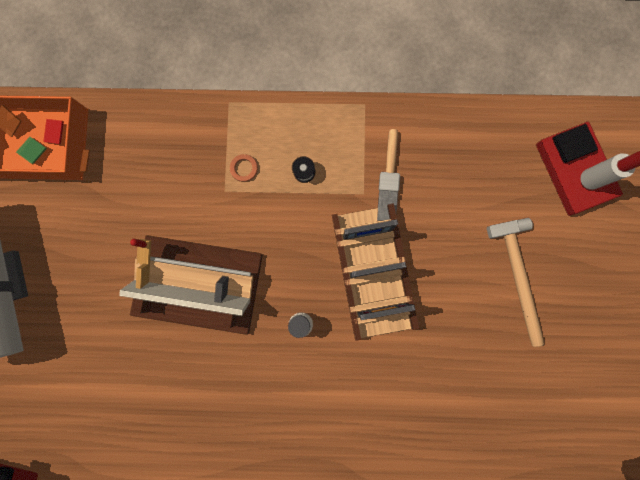

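```bash
cat > h.py <<'E'
import numpy as np,cv2
def cloud(n,d=None):
    d=d or np.load(n)
    Z=d["range_z"];v,u=np.indices(Z.shape);K=d["mtx"]
    c=np.stack([(u-K[0,2])/K[0,0]*Z,(v-K[1,2])/K[1,1]*Z,Z],-1)
    P=(c-d["t"])@d["R"];P[Z==0]=np.nan
    return P,d["pixels"]
E
python3 - <<'E'
from h import *
T,tp=cloud("top0.npz");S,sp=cloud("scene0.npz")
def top(P,lo,hi,box):
    m=(P[...,2]>lo)&(P[...,2]<hi)&(P[...,0]>box[0])&(P[...,0]<box[1])&(P[...,1]>box[2])&(P[...,1]<box[3]);return m
# rack top region
print("table z",np.nanmedian(T[380:460,200:400,2]),np.nanmedian(S[300:330,190:230,2]))
for name,P in(("top",T),("scene",S)):
    m=top(P,.124,.142,(.2,.8,-.35,0.0)).astype(np.uint8)
    n,l,s,c=cv2.connectedComponentsWithStats(m)
    for i in range(1,n):
        if s[i,4]>25:
            q=P[l==i];r=cv2.minAreaRect((q[:,:2]*1000).astype(np.float32));print(name,s[i],q.mean(0).round(4),r)
# red handle, and easel corners
for name,P,p,b in(("top",T,tp,(230,260,120,160)),("scene",S,sp,(210,245,465,485))):
    sub=p[b[0]:b[1],b[2]:b[3]].astype(int);q=P[b[0]:b[1],b[2]:b[3]]
    m=(sub[...,0]>90)&(sub[...,1]<50)&(q[...,2]>.03);print(name,"red",m.sum(),np.median(q[m],0),q[m].min(0),q[m].max(0))
a=cv2.resize(sp[180:300,220:500],None,fx=2.8,fy=2.8,interpolation=cv2.INTER_CUBIC)
b=cv2.resize(tp[220:350,110:330],None,fx=2.0,fy=2.0,interpolation=cv2.INTER_CUBIC)
o=np.zeros((600,800,3),np.uint8);o[:336,:784]=a;o[338:598,:440]=b
cv2.imwrite("pics/crop.png",o[:,:,::-1])
E
```

```text
table z 0.0009252826539082946 -0.000610316346654074
top [344 219  54  16 304] [ 0.6321 -0.1576  0.1324] ((632.4379272460938, -157.87623596191406), (10.320751190185547, 99.66622924804688), 11.806565284729004)
top [352 262  54  15 300] [ 0.5539 -0.173   0.1326] ((554.0446166992188, -173.25123596191406), (9.967024803161621, 99.94178009033203), 11.703773498535156)
top [360 305  55  15 316] [ 0.476  -0.1895  0.1327] ((475.93316650390625, -190.01095581054688), (10.089841842651367, 99.60094451904297), 11.720663070678711)
scene [241 207  43  13 195] [ 0.4801 -0.1892  0.1292] ((478.4703674316406, -188.22158813476562), (13.963102340698242, 100.46382904052734), 12.956936836242676)
scene [251 222  46  15 231] [ 0.5585 -0.1736  0.1294] ((556.3987426757812, -172.31993103027344), (13.9718017578125, 100.20320892333984), 10.880818367004395)
scene [263 240  48  16 266] [ 0.6369 -0.1586  0.1296] ((634.736328125, -156.90618896484375), (13.681131362915039, 100.38274383544922), 11.242043495178223)
top red 31 [0.59441707 0.28431687 0.12865651] [0.58892193 0.28039986 0.1043957 ] [0.60117166 0.28878808 0.13253318]
scene red 98 [0.60226066 0.28374499 0.10833906] [0.59383352 0.2774891  0.08154209] [0.60620027 0.29279891 0.12963495]
```

View pics/crop.png

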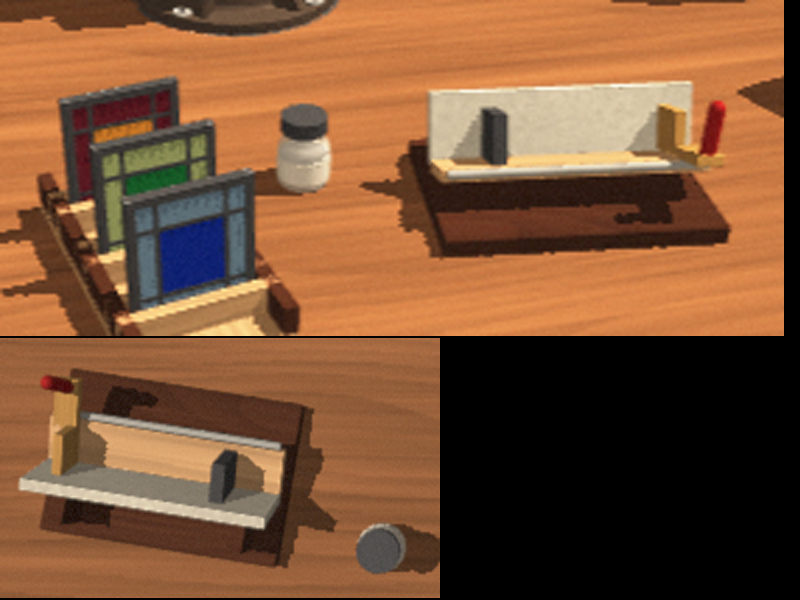

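Panel: amber is the rack's robot-side one (scene px ~265,228). The easel is at scene px ~ (420,235), with dark fixed stop on the right side seen from the robot (-y) and red handle at +y. Now fitting the easel pose.

```bash
cat > e.py <<'E'
from h import *
from scipy.optimize import least_squares
from scipy.spatial.transform import Rotation as Ro
T,tp=cloud("top0.npz");S,sp=cloud("scene0.npz")
def R_e(y): return (Ro.from_euler('z',y)*Ro.from_euler('y',-.349)).as_matrix()
def loc(P,a): return (P-np.array([a[0],a[1],.04]))@R_e(a[2])
def sel(P):
    q=P.reshape(-1,3);return q[(np.abs(q[:,0]-.54)<.2)&(np.abs(q[:,1]-.2)<.22)&(q[:,2]>.03)]
if __name__=="__main__":
    QS,QT=sel(S),sel(T)
    a=np.array([.54,.20,-.14])
    for it in range(15):
        A=[];
        for Q in(QS,QT):
            l=loc(Q,a);w=.02 if it<6 else .006
            b=Q[(np.abs(l[:,0])<w)&(l[:,2]>.012)&(l[:,2]<.056)&(np.abs(l[:,1])<.1)]
            g=Q[(np.abs(l[:,2])<w)&(l[:,0]>.01)&(l[:,0]<.040)&(np.abs(l[:,1])<.1)]
            A.append((b,g))
        # offsets: board plane x0; ledge z0 reported separately per camera
        f=lambda p:np.concatenate([loc(b,[p[0],a[1],p[1]])[:,0] for b,g in A])
        r=least_squares(f,[a[0],a[2]],loss='soft_l1',f_scale=.001);a[0],a[2]=r.x
        y=[]
        for Q in(QS,QT):
            l=loc(Q,a);m=(np.abs(l[:,0])<.004)&(l[:,2]>.02)&(l[:,2]<.058)
            y+=list(np.percentile(l[m,1],[.5,99.5]))
        yy=np.array(y);s=(yy[0]+yy[1])/2; 
        a[1]+=s*np.cos(a[2]);a[0]+=-s*np.sin(a[2])
    print(a,yy)
    for (b,g),n in zip(A,"ST"): print(n,len(b),len(g),"board x",np.median(loc(b,a)[:,0]) if len(b) else 0,"ledge z",np.median(loc(g,a)[:,2]) if len(g) else 0)
    for Q,n in((QS,"S"),(QT,"T")):
        l=loc(Q,a);m=(l[:,2]>.015)&(l[:,2]<.05)&(l[:,0]>.012)&(l[:,0]<.045)
        print(n,"stops",[(np.percentile(l[m&k],[3,97],axis=0).round(4).tolist(),k.sum()) for k in(l[:,1]<0,l[:,1]>0)])
        t=l[(l[:,2]>.03)&(l[:,2]<.075)&(l[:,0]<.006)];print("top of board z",np.percentile(t[:,2],98), "x range of board top",np.percentile(t[t[:,2]>.054][:,0],[2,98]))
        h=l[(l[:,0]>.07)&(l[:,0]<.12)&(l[:,1]>.06)];print("handle",np.median(h,0),h.min(0),h.max(0),len(h))
    h=np.array([[.594,.284,.129],[.602,.2837,.108],[.59892,.2878,.132]]);print(loc(h,a))
E
python3 e.py
```

```text
[ 0.55471808  0.20369864 -0.1545836 ] [-0.08604879  0.08595161 -0.08706923  0.09664008]
S 254 1 board x 7.440628885111657e-06 ledge z 0.0058773689748785884
T 629 0 board x 3.169088037931613e-05 ledge z 0Traceback (most recent call last):
  File "e.py", line 32, in <module>
    print(n,"stops",[(np.percentile(l[m&k],[3,97],axis=0).round(4).tolist(),k.sum()) for k in(l[:,1]<0,l[:,1]>0)])
                      ~~~~~~~~~~~~~^^^^^^^^^^^^^^^^^^^^^^
    return _quantile_unchecked(
        a, q, axis, out, overwrite_input, method, keepdims, weights)
    return _ureduce(a,
                    func=_quantile_ureduce_func,
    ...<5 lines>...
                    overwrite_input=overwrite_input,
                    method=method)
    r = func(a, **kwargs)
    result = _quantile(arr,
                       quantiles=q,
    ...<2 lines>...
                       out=out,
                       weights=wgt)
    slices_having_nans = np.isnan(arr[-1, ...])
                                  ~~~^^^^^^^^^
IndexError: index -1 is out of bounds for axis 0 with size 0
```

```bash
cat > e2.py <<'E'
from e import *
B=S[216:230,405:452].reshape(-1,3)   # board face
L=T[264:276,165:212].reshape(-1,3)   # ledge (top cam)
for n,Q in(("board",B),("ledge",L)):
    Q=Q[~np.isnan(Q[:,0])];
    for _ in range(4):
        c=Q.mean(0);nn=np.linalg.svd(Q-c,full_matrices=False)[2][2];d=(Q-c)@nn;Q=Q[np.abs(d)<max(.002,2*d.std())]
    print(n,len(Q),c,nn,"tilt",np.degrees(np.arcsin(nn[2])),d.std())
    if n=="board":B=Q
    else:L=Q
f=lambda p:np.r_[loc(B,[p[0],.2,p[1]])[:,0],loc(L,[p[0],.2,p[1]])[:,2]]
r=least_squares(f,[.52,-.14],loss='soft_l1',f_scale=.001);a=np.array([r.x[0],.2,r.x[1]])
print(a,"res board",np.median(loc(B,a)[:,0]),"ledge",np.median(loc(L,a)[:,2]))
for it in range(3):
    l=loc(sel(S),a);m=(np.abs(l[:,0])<.004)&(l[:,2]>.03)&(l[:,2]<.055)&(np.abs(l[:,1])<.15)
    lo,hi=np.percentile(l[m,1],[.5,99.5]);s=(lo+hi)/2;a[1]+=s*np.cos(a[2]);a[0]-=s*np.sin(a[2])
print("a",a,lo,hi)
for P,n in((S,"S"),(T,"T")):
    l=loc(sel(P),a)
    m=(l[:,2]>.012)&(l[:,2]<.05)&(l[:,0]>.008)&(l[:,0]<.045)&(np.abs(l[:,1])<.13)
    for k in(l[:,1]<0,l[:,1]>0):
        if (m&k).sum()>3: print(n,"stop",(m&k).sum(),np.percentile(l[m&k],[3,50,97],axis=0).round(4).tolist())
    g=(l[:,2]>.052)&(l[:,2]<.068)&(l[:,0]<.006)&(l[:,0]>-.03)
    if g.sum():print("board top",np.percentile(l[g],[2,50,98],axis=0).round(4).tolist())
    h=(l[:,0]>.07)&(l[:,0]<.13)&(l[:,1]>.06)
    if h.sum():print("handle",h.sum(),np.percentile(l[h],[2,50,98],axis=0).round(4).tolist())
for P,p,b in((T,tp,(230,260,120,160)),(S,sp,(210,245,465,485))):
    sub=p[b[0]:b[1],b[2]:b[3]].astype(int);q=P[b[0]:b[1],b[2]:b[3]];m=(sub[...,0]>90)&(sub[...,1]<50)&(q[...,2]>.03)
    print("red",np.percentile(loc(q[m],a),[2,50,98],axis=0).round(4).tolist())
np.save("a.npy",a)
E
python3 e2.py
```

```text
board 570 [0.50303474 0.22046177 0.06763762] [-0.93499347  0.1291921  -0.33029777] tilt -19.286849903984834 0.0014448903282246828
ledge 495 [0.54695493 0.20358232 0.05364938] [ 0.33101802 -0.04650066 -0.94247799] tilt -70.47195549653476 0.0013966591337770732
[ 0.51017758  0.2        -0.13837586] res board 0.00024408982585403383 ledge 0.0006888759233487024
a [ 0.50995663  0.19841352 -0.13837586] -0.11933472167312167 0.11933472167312166
S stop 126 [[0.0096, -0.0746, 0.0132], [0.0375, -0.071, 0.0303], [0.0425, -0.0612, 0.0444]]
S stop 117 [[0.0097, 0.0862, 0.0127], [0.0355, 0.0882, 0.0269], [0.0442, 0.0964, 0.0417]]
board top [[-0.0093, -0.1155, 0.0522], [-0.0004, -0.0022, 0.0566], [0.0038, 0.1144, 0.0598]]
handle 182 [[0.0741, 0.0873, 0.0019], [0.0924, 0.0963, 0.0239], [0.1051, 0.1077, 0.0568]]
T stop 214 [[0.0097, -0.0752, 0.014], [0.028, -0.0708, 0.0439], [0.0402, -0.0618, 0.0483]]
T stop 230 [[0.0094, 0.0854, 0.013], [0.0289, 0.0876, 0.0364], [0.0428, 0.1012, 0.0448]]
board top [[-0.0123, -0.1162, 0.0527], [-0.0042, -0.0017, 0.0601], [0.0005, 0.1134, 0.0634]]
handle 194 [[0.0705, 0.0865, 0.0042], [0.0884, 0.093, 0.0202], [0.1021, 0.107, 0.0603]]
red [[0.0885, 0.0929, 0.0425], [0.0984, 0.0963, 0.0583], [0.103, 0.1007, 0.0615]]
red [[0.0869, 0.0931, 0.0142], [0.0976, 0.0972, 0.0367], [0.1054, 0.1041, 0.0563]]
```

```bash
cat > plan.py <<'E'
# usage: plan.py rack|easel x y z [nrows] [scene] : rows to bring the TCP to a point of that frame (m), tool z = -frame z
import sys,numpy as np
from scipy.linalg import expm,logm
from scipy.spatial.transform import Rotation as Ro
from e import R_e
from cell import arm
a=np.load("a.npy")
F=dict(rack=((.4765,-.1897,.012),Ro.from_euler('z',11.7,degrees=True).as_matrix()),easel=((a[0],a[1],.04),R_e(a[2])))
def fr(n):
    M=np.eye(4)
    if n=="handle": M[:3,3],E=F["easel"];M[:3,:3]=E@np.array([[1,0,0],[0,-1,0],[0,0,-1.]]) # tool x=easel x, tool y=-easel y
    else: M[:3,3],E=F[n];M[:3,:3]=E@np.array([[0,1,0],[1,0,0],[0,0,-1.]]) # tool x=frame y
    return M,E
s=arm.observe();C=np.eye(4);C[:3,:3]=Ro.from_rotvec(s["ee_rot"]).as_matrix();C[:3,3]=s["position"]
M,E=fr(sys.argv[1])
print("t",round(s["clock"],2),"local now",((C[:3,3]-M[:3,3])@E).round(4),"force local",(s["force"]@E).round(2),"w",s["width"],s["gripper_force"],"q",s["joints"].round(2))
if len(sys.argv)>4:
    M[:3,3]+=E@np.array(sys.argv[2:5],float)
    D=np.linalg.inv(C)@M;rv=Ro.from_matrix(D[:3,:3]).as_rotvec()
    print("total shift tool (units .025)",(D[:3,3]/.025).round(2),"turn (units .1)",(rv/.1).round(2))
    N=int(sys.argv[5]) if len(sys.argv)>5 else 1
    d=expm(np.real(logm(D))/N);print("row x",N,(d[:3,3]/.025).round(3),(Ro.from_matrix(d[:3,:3]).as_rotvec()/.1).round(3))
    P=C.copy();print([((P:=P@d)[:3,3]).round(3).tolist() for _ in range(N)][::4])
E
python3 plan.py rack 0 0 .188 32
```

```text
t 0.1 local now [-0.3531 -0.3376  0.179 ] force local [0.68 0.3  0.56] w 0.9982090658692263 0.0 q [ 1.14  0.44  0.02  1.57 -0.01  1.13 -0.08]
total shift tool (units .025) [ 15.64 -11.71  -0.35] turn (units .1) [-1.00e-02 -1.00e-02 -1.45e+01]
row x 32 [ 0.666  0.04  -0.011] [-0.    -0.    -0.453]
[[0.215, -0.588, 0.191], [0.277, -0.563, 0.192], [0.334, -0.528, 0.194], [0.383, -0.483, 0.195], [0.423, -0.429, 0.196], [0.453, -0.37, 0.197], [0.472, -0.306, 0.198], [0.479, -0.24, 0.199]]
```

carry_out(commands=[[0.6,0.89,0.05,-0.02,0,0,-0.6],[0.6,0.89,0.05,-0.02,0,0,-0.6],[0.6,0.89,0.05,-0.02,0,0,-0.6],[0.6,0.89,0.05,-0.02,0,0,-0.6],[0.6,0.89,0.05,-0.02,0,0,-0.6],[0.6,0.89,0.05,-0.02,0,0,-0.6],[0.6,0.89,0.05,-0.02,0,0,-0.6],[0.6,0.89,0.05,-0.02,0,0,-0.6]], squeeze=12)

```text
clock: 0.9
position: [0.3577, -0.5098, 0.1958]
ee_rot: [2.887, 1.238, 0.0]
force: [-0.0, 0.1, 0.4]
width: 0.6
gripper_force: 0.0
```

carry_out(commands=[[0.6,0.89,0.05,-0.02,0,0,-0.6],[0.6,0.89,0.05,-0.02,0,0,-0.6],[0.6,0.89,0.05,-0.02,0,0,-0.6],[0.6,0.89,0.05,-0.02,0,0,-0.6],[0.6,0.89,0.05,-0.02,0,0,-0.6],[0.6,0.89,0.05,-0.02,0,0,-0.6],[0.6,0.89,0.05,-0.02,0,0,-0.6],[0.6,0.89,0.05,-0.02,0,0,-0.6]])

```text
clock: 1.7
position: [0.4583, -0.3647, 0.1998]
ee_rot: [-2.511, -1.888, 0.0]
force: [0.1, -0.0, -0.4]
width: 0.602
gripper_force: 0.0
```

```bash
python3 plan.py rack 0 0 .188 8
```

```text
t 1.7 local now [-0.0533 -0.1677  0.1878] force local [ 0.05 -0.01 -0.43] w 0.6022345180858766 0.0 q [ 0.79  0.38 -0.28  1.64  0.12  1.13  0.19]
total shift tool (units .025) [ 6.93 -1.24 -0.01] turn (units .1) [-0.    0.   -4.85]
row x 8 [ 0.888  0.031 -0.001] [-0.     0.    -0.607]
[[0.465, -0.344, 0.2], [0.48, -0.256, 0.2]]
```

carry_out(commands=[[0.6,0.89,0.03,0,0,0,-0.6],[0.6,0.89,0.03,0,0,0,-0.6],[0.6,0.89,0.03,0,0,0,-0.61],[0.6,0.89,0.03,0,0,0,-0.61],[0.6,0.89,0.03,0,0,0,-0.61],[0.6,0.89,0.03,0,0,0,-0.61],[0.6,0.88,0.03,0,0,0,-0.61],[0.6,0.88,0.03,0,0,0,-0.6]])

```text
clock: 2.5
position: [0.4765, -0.1898, 0.1997]
ee_rot: [1.984, 2.436, -0.0]
force: [0.3, 0.3, 0.1]
width: 0.603
gripper_force: 0.0
```

carry_out(commands=[[0.6,0,0,0.5,0,0,0],[0.6,0,0,0.5,0,0,0]])

```text
clock: 2.7
position: [0.4767, -0.1912, 0.1743]
ee_rot: [1.987, 2.432, -0.0]
force: [-0.1, 0.4, -0.5]
width: 0.598
gripper_force: 0.0
```

```bash
python3 plan.py rack 0 0 .081 8
python3 - <<'E'
from cell import arm
import cv2,numpy as np
a=arm.get_image("scene")["pixels"][120:300,200:400];b=arm.get_image("top")["pixels"][200:380,310:450]
o=np.zeros((540,800,3),np.uint8);a=cv2.resize(a,(440,396));b=cv2.resize(b,(350,450));o[:396,:440]=a;o[:450,445:795]=b
cv2.imwrite("pics/g1.png",o[:,:,::-1])
E
```

```text
t 2.7 local now [-1.000e-04 -1.500e-03  1.623e-01] force local [-0.04  0.44 -0.5 ] w 0.5975273493111924 0.0 q [ 0.63  0.31 -0.45  1.84  0.16  1.03  0.32]
total shift tool (units .025) [0.06 0.   3.25] turn (units .1) [ 0.01  0.01 -0.04]
row x 8 [0.008 0.    0.407] [ 0.001  0.001 -0.005]
[[0.477, -0.191, 0.164], [0.477, -0.19, 0.124]]
```

View pics/g1.png

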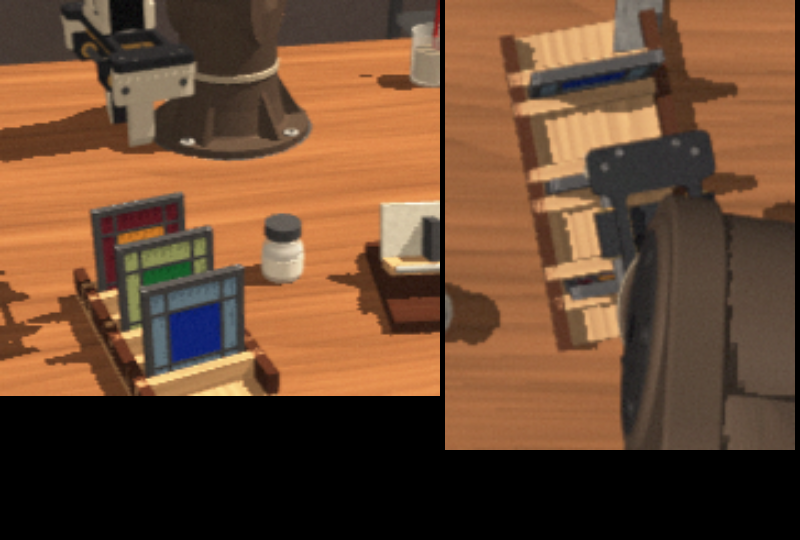

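The gripper sits aligned above the amber panel (scene px ~264,186 over the panel at 264,222). I'm descending now.

carry_out(commands=[[0.6,0.06,0,0.6,0,0,0],[0.6,0,0,0.6,0,0,0],[0.6,0,0,0.6,0,0,0],[0.6,0,0,0.6,0,0,0],[0.6,0,0,0.5,0,0,0],[0.6,0,0,0.35,0,0,0],[0.6,0,0,0,0,0,0]])

```text
clock: 3.5
position: [0.4757, -0.1903, 0.0923]
ee_rot: [-1.989, -2.429, 0.001]
force: [0.6, -0.1, -0.2]
width: 0.595
gripper_force: 0.0
```

carry_out(commands=[[0.4,0,0,0,0,0,0],[0.3,0,0,0,0,0,0],[0.25,0,0,0,0,0,0],[0.2,0,0,0,0,0,0],[0.16,0,0,0,0,0,0],[0.13,0,0,0,0,0,0]], squeeze=10)

```text
clock: 4.1
position: [0.4765, -0.1902, 0.0936]
ee_rot: [1.99, 2.431, -0.0]
force: [-0.2, -0.9, 0.0]
width: 0.145
gripper_force: 0.0
```

```bash
python3 plan.py rack 0 0 .081 1
```

```text
t 4.1 local now [-0.0001 -0.0005  0.0816] force local [-0.4  -0.83  0.01] w 0.14481046083570007 0.0 q [ 0.61  0.4  -0.43  1.94  0.22  0.85  0.26]
total shift tool (units .025) [0.02 0.01 0.02] turn (units .1) [ 0.    0.   -0.05]
row x 1 [0.019 0.005 0.024] [ 0.001  0.002 -0.053]
[[0.476, -0.19, 0.093]]
```

carry_out(commands=[[0.11,0,0,0,0,0,0],[0.09,0,0,0,0,0,0],[0.07,0,0,0,0,0,0],[0.04,0,0,0,0,0,0],[0,0,0,0,0,0,0],[0,0,0,0,0,0,0]])

```text
clock: 4.7
position: [0.4765, -0.1902, 0.0935]
ee_rot: [1.99, 2.431, 0.0]
force: [-1.1, 0.2, 1.3]
width: 0.109
gripper_force: 10.0
```

carry_out(commands=[[0,0,0,-0.1,0,0,0],[0,0,0,-0.2,0,0,0],[0,0,0,-0.3,0,0,0],[0,0,0,-0.4,0,0,0],[0,0,0,-0.4,0,0,0],[0,0,0,-0.4,0,0,0],[0,0,0,-0.4,0,0,0],[0,0,0,-0.4,0,0,0]])

```text
clock: 5.5
position: [0.4764, -0.1902, 0.1595]
ee_rot: [1.99, 2.431, 0.0]
force: [-0.4, -0.2, -1.9]
width: 0.104
gripper_force: 10.0
```

carry_out(commands=[[0,0,0,-0.6,0,0,0],[0,0,0,-0.6,0,0,0],[0,0,0,-0.6,0,0,0],[0,0,0,-0.6,0,0,0],[0,0,0,-0.6,0,0,0],[0,0,0,-0.6,0,0,0],[0,0,0,-0.4,0,0,0],[0,0,0,-0.2,0,0,0]])

```text
clock: 6.3
position: [0.4767, -0.1902, 0.2646]
ee_rot: [1.989, 2.43, 0.001]
force: [-0.4, 0.4, -3.1]
width: 0.109
gripper_force: 10.0
```

```bash
python3 plan.py easel .035 -.006 .15 24
```

```text
t 6.3 local now [ 0.0963 -0.3895  0.204 ] force local [-1.49  0.31 -2.75] w 0.10882434061579155 9.996209889650345 q [ 0.65  0.24 -0.46  1.7   0.11  1.23  0.36]
total shift tool (units .025) [14.99  3.6   2.86] turn (units .1) [-3.44 -0.58  3.34]
row x 24 [0.646 0.028 0.12 ] [-0.144 -0.024  0.139]
[[0.474, -0.174, 0.262], [0.467, -0.11, 0.249], [0.464, -0.046, 0.237], [0.465, 0.019, 0.225], [0.471, 0.083, 0.212], [0.481, 0.147, 0.201]]
```

carry_out(commands=[[0,0.65,0.03,0.12,-0.14,-0.02,0.14],[0,0.65,0.03,0.12,-0.14,-0.02,0.14],[0,0.65,0.03,0.12,-0.14,-0.02,0.14],[0,0.65,0.03,0.12,-0.14,-0.02,0.14],[0,0.65,0.03,0.12,-0.14,-0.02,0.14],[0,0.65,0.03,0.12,-0.14,-0.02,0.14],[0,0.65,0.03,0.12,-0.14,-0.02,0.14],[0,0.65,0.03,0.12,-0.14,-0.02,0.14]])

```text
clock: 7.1
position: [0.4635, -0.0601, 0.2386]
ee_rot: [2.066, 2.252, 0.117]
force: [-0.1, -0.3, -2.4]
width: 0.102
gripper_force: 10.0
```

carry_out(commands=[[0,0.65,0.03,0.12,-0.14,-0.02,0.14],[0,0.65,0.03,0.12,-0.14,-0.02,0.14],[0,0.65,0.03,0.12,-0.14,-0.02,0.14],[0,0.65,0.03,0.12,-0.14,-0.02,0.14],[0,0.65,0.03,0.12,-0.14,-0.02,0.14],[0,0.65,0.03,0.12,-0.14,-0.02,0.14],[0,0.65,0.03,0.12,-0.14,-0.02,0.14],[0,0.65,0.03,0.12,-0.14,-0.02,0.14]])

```text
clock: 7.9
position: [0.4686, 0.0697, 0.2147]
ee_rot: [2.126, 2.07, 0.227]
force: [1.1, -0.2, -2.6]
width: 0.104
gripper_force: 10.0
```

```bash
python3 plan.py easel .035 -.006 .15 8
```

```text
t 7.9 local now [ 0.0379 -0.1332  0.1721] force local [ 0.16 -0.09 -2.84] w 0.10372070794554988 10.006316006183624 q [ 0.31  0.08 -0.67  2.04  0.19  0.84 -0.49]
total shift tool (units .025) [5.04 0.55 0.99] turn (units .1) [-1.23 -0.25  1.08]
row x 8 [0.634 0.032 0.119] [-0.154 -0.031  0.136]
[[0.47, 0.085, 0.212], [0.481, 0.148, 0.201]]
```

carry_out(commands=[[0,0.63,0.03,0.12,-0.15,-0.03,0.14],[0,0.63,0.03,0.12,-0.15,-0.03,0.14],[0,0.63,0.03,0.12,-0.15,-0.03,0.14],[0,0.63,0.03,0.12,-0.15,-0.03,0.14],[0,0.63,0.03,0.12,-0.15,-0.03,0.14],[0,0.63,0.03,0.12,-0.16,-0.03,0.13],[0,0.63,0.03,0.12,-0.16,-0.03,0.13],[0,0.63,0.03,0.12,-0.16,-0.03,0.13]])

```text
clock: 8.7
position: [0.4908, 0.1941, 0.1928]
ee_rot: [2.158, 1.877, 0.332]
force: [-0.2, -1.0, -2.8]
width: 0.108
gripper_force: 10.0
```

```bash
cat > look.py <<'E'
import sys
from h import *
from e import loc
from cell import arm
import plan_frames as pf
E
python3 plan.py easel .020 -.006 .120 1
python3 - <<'E'
from h import *;from e import loc
from cell import arm
a=np.load("a.npy")
sc=arm.get_image("scene");P,p=cloud(None,sc)
l=loc(P,a)
m=(np.abs(l[...,1])<.09)&(l[...,2]>.065)&(l[...,2]<.15)&(l[...,0]>.02)&(l[...,0]<.06)
q=l[m];print(len(q),np.percentile(q,[1,50,99],axis=0).round(4))
c=np.polyfit(q[:,2],q[:,0],1);print("tilt err",c);print("x vs y",np.polyfit(q[:,1],q[:,0],1))
for z0,z1 in((.07,.085),(.085,.1),(.1,.115),(.115,.13)):
    k=q[(q[:,2]>z0)&(q[:,2]<z1)];print(z0,len(k),np.percentile(k[:,1],[1,99]).round(4) if len(k) else 0, np.median(k[:,0]) if len(k) else 0)
for y0 in np.arange(-.05,.05,.02):
    k=q[(q[:,1]>y0)&(q[:,1]<y0+.02)];print(y0.round(2),np.percentile(k[:,2],[1]).round(4) if len(k) else 0)
cv2.imwrite("pics/e1.png",cv2.resize(p[130:290,340:520],(720,640))[:600,:,::-1])
E
```

```text
t 8.7 local now [ 0.0349 -0.007   0.1498] force local [-1.02 -1.03 -2.58] w 0.1075019866724586 10.02651035785675 q [-0.03  0.19 -0.72  2.04  0.55  0.8  -1.22]
total shift tool (units .025) [ 0.04 -0.6   1.19] turn (units .1) [-0.   -0.   -0.01]
row x 1 [ 0.037 -0.597  1.194] [-0.    -0.004 -0.007]
[[0.487, 0.196, 0.16]]
1435 [[ 0.0316 -0.0572  0.0687]
 [ 0.0372 -0.0079  0.1093]
 [ 0.0417  0.0418  0.1492]]
tilt err [0.00905725 0.03612284]
x vs y [0.00097948 0.03711938]
0.07 265 [-0.0576  0.0415] 0.03693921190543687
0.085 259 [-0.0572  0.0408] 0.03679712760329953
0.1 256 [-0.0569  0.0408] 0.037003011734986754
0.115 263 [-0.0571  0.0423] 0.03726441030780937
-0.05 [0.0698]
-0.03 [0.0696]
-0.01 [0.0694]
0.01 [0.0683]
0.03 [0.0679]
```

View pics/e1.png

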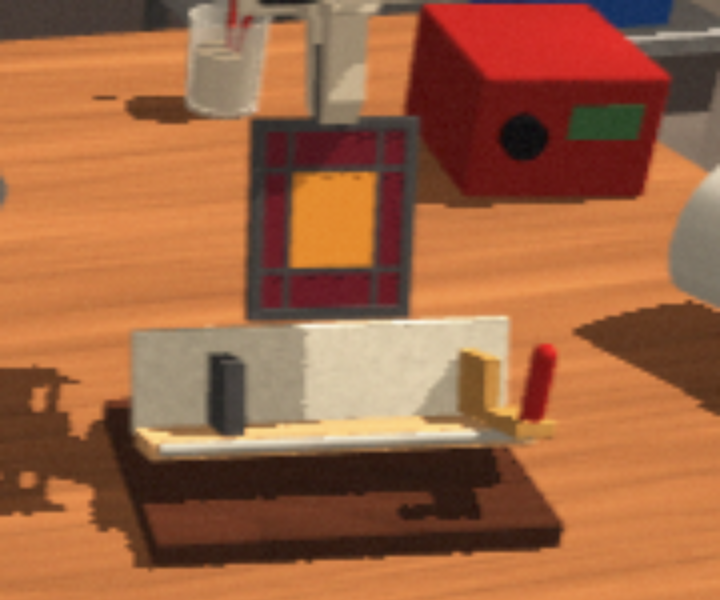

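The held panel is the amber one, at crop px ~(332,220), hanging square above the easel between the stops. I'm lowering it now.

carry_out(commands=[[0,0.08,-0.1,0.4,0,0,0],[0,0,-0.1,0.4,0,0,0],[0,0,-0.1,0.4,0,0,0],[0,0,-0.1,0.4,0,0,0],[0,0,-0.1,0.3,0,0,0],[0,0,-0.1,0.3,0,0,0],[0,0,0,0.15,0,0,0],[0,0,0,0,0,0,0]])

```text
clock: 9.55
position: [0.4972, 0.1947, 0.1324]
ee_rot: [2.158, 1.878, 0.331]
force: [0.0, -0.4, -2.7]
width: 0.108
gripper_force: 10.1
```

```bash
python3 plan.py easel .012 -.005 .083 1
python3 - <<'E'
from h import *;from e import loc
from cell import arm
a=np.load("a.npy")
P,p=cloud(None,arm.get_image("scene"));l=loc(P,a)
m=(np.abs(l[...,1])<.09)&(l[...,2]>.065)&(l[...,2]<.14)&(l[...,0]>.005)&(l[...,0]<.06)
q=l[m];print("panel front x",np.median(q[:,0]),"y",np.percentile(q[:,1],[1,99]).round(4),"top z",np.percentile(q[np.abs(q[:,1]+.03)<.015][:,2],98))
m=(np.abs(l[...,0])<.01)&(l[...,2]>.02)&(l[...,2]<.05)&(np.abs(l[...,1]-.062)<.015);print("board",np.median(l[m][:,0]))
m=(l[...,1]<-.055)&(l[...,1]>-.08)&(l[...,2]>.015)&(l[...,2]<.05)&(l[...,0]>.01)&(l[...,0]<.045);print("fixed stop y",np.percentile(l[m][:,1],[3,97]))
E
```

```text
t 9.55 local now [ 0.0202 -0.0054  0.091 ] force local [-0.85 -0.42 -2.56] w 0.10751635214348089 10.075090527534485 q [-0.1   0.28 -0.66  2.11  0.71  0.7  -1.4 ]
total shift tool (units .025) [ 0.02 -0.33  0.32] turn (units .1) [-0.01 -0.01  0.  ]
row x 1 [ 0.016 -0.329  0.318] [-0.006 -0.007  0.002]
[[0.492, 0.196, 0.122]]
panel front x 0.022561834673946474 y [-0.0544  0.0441] top z 0.1366631311427907
board 0.0002338554229009901
fixed stop y [-0.07436434 -0.06136642]
```

carry_out(commands=[[0,0,-0.1,0.08,0,0,0],[0,0,-0.1,0.08,0,0,0],[0,0,-0.1,0.08,0,0,0],[0,0,-0.07,0.04,0,0,0],[0,0,0,0,0,0,0]])

```text
clock: 10.1
position: [0.4907, 0.1958, 0.1229]
ee_rot: [2.157, 1.879, 0.332]
force: [0.8, 0.2, -2.5]
width: 0.111
gripper_force: 10.1
```

carry_out(commands=[[0,0,0,0.03,0,0,0],[0,0,0,0.03,0,0,0],[0,0,0,0,0,0,0]])

```text
clock: 10.4
position: [0.4917, 0.1957, 0.1217]
ee_rot: [2.158, 1.878, 0.332]
force: [-0.3, -0.8, -2.8]
width: 0.107
gripper_force: 10.1
```

```bash
python3 plan.py easel .0076 -.005 .081 1
```

```text
t 10.4 local now [ 0.0113 -0.0052  0.0829] force local [-1.1  -0.79 -2.56] w 0.10690634398115469 10.052675753831863 q [-0.12  0.29 -0.65  2.14  0.74  0.68 -1.44]
total shift tool (units .025) [ 0.01 -0.15  0.08] turn (units .1) [ 0.   -0.01 -0.  ]
row x 1 [ 0.009 -0.148  0.075] [ 0.001 -0.01  -0.002]
[[0.489, 0.196, 0.119]]
```

carry_out(commands=[[0,0,0,0.03,0,0,0],[0,0,0,0.02,0,0,0],[0,0,0,0,0,0,0]])

```text
clock: 10.7
position: [0.4921, 0.1959, 0.1207]
ee_rot: [2.157, 1.878, 0.333]
force: [-1.2, 0.4, -1.6]
width: 0.107
gripper_force: 10.1
```

carry_out(commands=[[0,0,0,0.03,0,0,0],[0,0,0,0,0,0,0]])

```text
clock: 10.9
position: [0.4927, 0.1963, 0.1206]
ee_rot: [2.157, 1.878, 0.335]
force: [-2.1, 0.5, 4.5]
width: 0.109
gripper_force: 10.1
```

```bash
python3 plan.py easel
```

```text
t 10.9 local now [ 0.0118 -0.0045  0.0815] force local [-0.45  0.22  4.99] w 0.10853397601726884 10.109484493732452 q [-0.12  0.29 -0.65  2.14  0.75  0.67 -1.45]
```

carry_out(commands=[[0,0,0,-0.02,0,0,0],[0,0,-0.04,0,0,0,0],[0,0,-0.04,0,0,0,0],[0,0,-0.03,0,0,0,0],[0,0,0,0,0,0,0]])

```text
clock: 11.4
position: [0.4896, 0.1964, 0.1196]
ee_rot: [2.157, 1.878, 0.333]
force: [-1.9, 1.6, 1.9]
width: 0.105
gripper_force: 10.0
```

carry_out(commands=[[0,0,-0.03,0,0,0,0],[0,0,0,0,0,0,0]])

```text
clock: 11.6
position: [0.4889, 0.1964, 0.1193]
ee_rot: [2.157, 1.878, 0.333]
force: [-1.0, 2.0, 2.5]
width: 0.103
gripper_force: 10.0
```

```bash
python3 plan.py easel
```

```text
t 11.6 local now [ 0.0078 -0.0049  0.0816] force local [-0.33  1.81  2.73] w 0.10319588496463605 9.981321841478348 q [-0.13  0.29 -0.65  2.14  0.75  0.67 -1.46]
```

carry_out(commands=[[0,0,-0.03,0,0,0,0],[0,0,0,0,0,0,0]])

```text
clock: 11.8
position: [0.4882, 0.1965, 0.119]
ee_rot: [2.157, 1.878, 0.333]
force: [-0.5, 2.3, 2.9]
width: 0.103
gripper_force: 10.0
```

carry_out(commands=[[0,0,-0.03,0,0,0,0],[0,0,0,0,0,0,0]])

```text
clock: 12.0
position: [0.4874, 0.1965, 0.1187]
ee_rot: [2.157, 1.878, 0.333]
force: [-0.6, 2.6, 3.1]
width: 0.102
gripper_force: 10.0
```

```bash
python3 plan.py easel
```

```text
t 12.0 local now [ 0.0062 -0.005   0.0815] force local [0.18 2.5  3.19] w 0.10161354415018878 10.01976191997528 q [-0.13  0.29 -0.65  2.15  0.75  0.67 -1.46]
```

```bash
cat > meas.py <<'E'
from h import *;from e import loc
from cell import arm
import sys
a=np.load("a.npy")
d=arm.get_image("scene");P,p=cloud(None,d);l=loc(P,a)
m=(np.abs(l[...,1])<.08)&(l[...,2]>.065)&(l[...,2]<.114)&(l[...,0]>-.002)&(l[...,0]<.03)
q=l[m];print("front x at z",[(z,np.median(q[np.abs(q[:,2]-z)<.006][:,0]).round(4)) for z in(.07,.08,.09,.1,.11)],"y edges",[(z,np.percentile(q[np.abs(q[:,2]-z)<.006][:,1],[2,98]).round(4).tolist()) for z in(.07,.09,.11)])
m=(np.abs(l[...,1])<.05)&(l[...,2]>.012)&(l[...,2]<.055)&(l[...,0]>-.002)&(l[...,0]<.03);q=l[m]
print("low",[(z,np.median(q[np.abs(q[:,2]-z)<.006][:,0]).round(4)) for z in(.02,.03,.04,.05)],"x at y",[(y,np.median(q[np.abs(q[:,1]-y)<.01][:,0]).round(4)) for y in(-.04,-.02,0,.02,.035)])
m=(l[...,0]>.012)&(l[...,0]<.045)&(l[...,2]>.02)&(l[...,2]<.037);q=l[m]
for k in(q[:,1]<-.055,(q[:,1]>.0)&(q[:,1]<.13)): print("stop y",np.percentile(q[k][:,1],[2,98]).round(4))
if len(sys.argv)>1: cv2.imwrite(sys.argv[1],cv2.resize(p[130:290,340:520],(675,600),interpolation=cv2.INTER_CUBIC)[:,:,::-1])
E
python3 meas.py pics/e2.png
```

```text
front x at z [(0.07, np.float64(0.0096)), (0.08, np.float64(0.0098)), (0.09, np.float64(0.0097)), (0.1, np.float64(0.0094)), (0.11, np.float64(0.0103))] y edges [(0.07, [-0.0534, 0.0424]), (0.09, [-0.0533, 0.042]), (0.11, [-0.0537, 0.0429])]
low [(0.02, np.float64(0.0098)), (0.03, np.float64(0.0103)), (0.04, np.float64(0.01)), (0.05, np.float64(0.0099))] x at y [(-0.04, np.float64(0.0104)), (-0.02, np.float64(0.0098)), (0, np.float64(0.0097)), (0.02, np.float64(0.0096)), (0.035, np.float64(0.0102))]
stop y [-0.0744 -0.0613]
stop y [0.0011 0.0967]
```

View pics/e2.png

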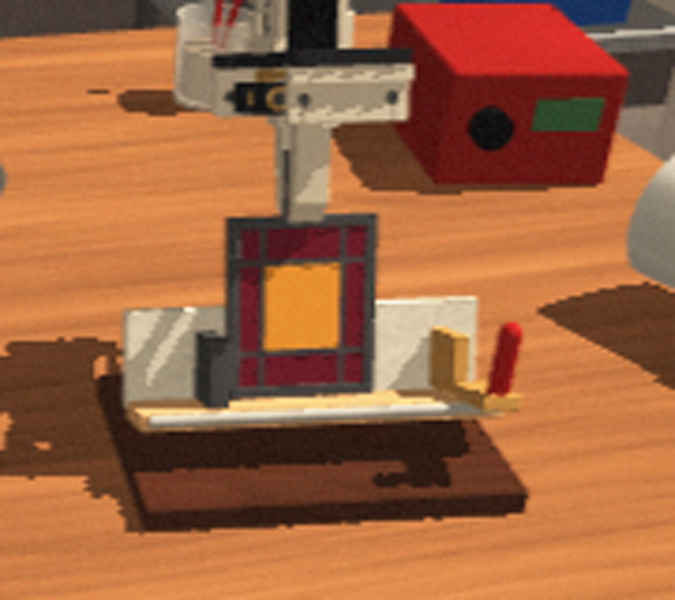

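Panel stands on the ledge (crop px ~300,300), face parallel to the board within 0.5 mm, clear of both stops. Seating it and releasing.

carry_out(commands=[[0,0,-0.02,-0.01,0,0,0],[0,0,0,0,0,0,0]])

```text
clock: 12.25
position: [0.4868, 0.1962, 0.1186]
ee_rot: [2.157, 1.878, 0.332]
force: [-0.3, 0.9, 1.0]
width: 0.108
gripper_force: 10.0
```

carry_out(commands=[[0.11,0,0,0,0,0,0],[0.13,0,0,0,0,0,0],[0.16,0,0,0,0,0,0],[0.2,0,0,0,0,0,0],[0.3,0,0,0,0,0,0],[0.4,0,0,0,0,0,0]])

```text
clock: 12.85
position: [0.4869, 0.1962, 0.1186]
ee_rot: [2.158, 1.878, 0.332]
force: [-0.5, 0.3, 0.2]
width: 0.323
gripper_force: 0.0
```

```bash
python3 plan.py easel; python3 meas.py
```

```text
t 12.85 local now [ 0.0057 -0.0054  0.0816] force local [-0.39  0.24  0.39] w 0.3230519093649421 0.0 q [-0.13  0.29 -0.65  2.15  0.75  0.67 -1.46]
front x at z [(0.07, np.float64(0.0088)), (0.08, np.float64(0.0086)), (0.09, np.float64(0.0087)), (0.1, np.float64(0.0084)), (0.11, np.float64(0.0089))] y edges [(0.07, [-0.0529, 0.0437]), (0.09, [-0.0531, 0.0437]), (0.11, [-0.0528, 0.0426])]
low [(0.02, np.float64(0.0093)), (0.03, np.float64(0.0096)), (0.04, np.float64(0.0089)), (0.05, np.float64(0.0089))] x at y [(-0.04, np.float64(0.01)), (-0.02, np.float64(0.0094)), (0, np.float64(0.0089)), (0.02, np.float64(0.0082)), (0.035, np.float64(0.0088))]
stop y [-0.0744 -0.0615]
stop y [0.008  0.0965]
```

carry_out(commands=[[0.4,0,0,-0.2,0,0,0],[0.4,0,0,-0.5,0,0,0],[0.4,0,0,-0.6,0,0,0],[0.4,0,0,-0.8,0,0,0],[0.4,0,0,-0.8,0,0,0],[0.4,0,0,-0.8,0,0,0],[0.4,0,0,-0.8,0,0,0]])

```text
clock: 13.6
position: [0.4481, 0.2018, 0.2255]
ee_rot: [2.157, 1.879, 0.333]
force: [0.0, 0.0, -0.0]
width: 0.399
gripper_force: 0.0
```

```bash
sed -i 's/E@np.array(\[\[1,0,0\],\[0,-1,0\],\[0,0,-1.\]\])/E@np.diag([-1,1,-1.])/' plan.py; python3 plan.py handle .094 .0975 .15 18; python3 meas.py
```

```text
t 13.6 local now [ 0.0054 -0.0052  0.1954] force local [ 0.03  0.03 -0.04] w 0.39858413726485614 0.0 q [-0.03  0.08 -0.75  2.05  0.44  0.86 -1.18]
total shift tool (units .025) [4.1  3.54 1.82] turn (units .1) [ 1.00e-02 -1.00e-02 -1.57e+01]
row x 18 [0.039 0.332 0.101] [ 0.001 -0.001 -0.872]
[[0.457, 0.202, 0.226], [0.491, 0.208, 0.227], [0.521, 0.225, 0.227], [0.545, 0.251, 0.223], [0.558, 0.282, 0.216]]
front x at z [(0.07, np.float64(0.0088)), (0.08, np.float64(0.0084)), (0.09, np.float64(0.0087)), (0.1, np.float64(0.0084)), (0.11, np.float64(0.0087))] y edges [(0.07, [-0.0533, 0.0426]), (0.09, [-0.0536, 0.0426]), (0.11, [-0.0529, 0.0419])]
low [(0.02, np.float64(0.0093)), (0.03, np.float64(0.0094)), (0.04, np.float64(0.0089)), (0.05, np.float64(0.0089))] x at y [(-0.04, np.float64(0.0097)), (-0.02, np.float64(0.0091)), (0, np.float64(0.0091)), (0.02, np.float64(0.0087)), (0.035, np.float64(0.0088))]
stop y [-0.074  -0.0618]
stop y [0.0092 0.097 ]
```

carry_out(commands=[[0.4,0.04,0.33,0.1,0,0,-0.8],[0.4,0.04,0.33,0.1,0,0,-0.8],[0.4,0.04,0.33,0.1,0,0,-0.87],[0.4,0.04,0.33,0.1,0,0,-0.87],[0.4,0.04,0.33,0.1,0,0,-0.87],[0.4,0.04,0.33,0.1,0,0,-0.87],[0.4,0.04,0.33,0.1,0,0,-0.87],[0.4,0.04,0.33,0.1,0,0,-0.87]])

```text
clock: 14.45
position: [0.5149, 0.2189, 0.2261]
ee_rot: [1.377, 2.451, 0.182]
force: [1.1, 0.6, 0.3]
width: 0.401
gripper_force: 0.0
```

carry_out(commands=[[0.4,0.04,0.33,0.1,0,0,-0.87],[0.4,0.04,0.33,0.1,0,0,-0.87],[0.4,0.04,0.33,0.1,0,0,-0.87],[0.4,0.04,0.33,0.1,0,0,-0.87],[0.4,0.04,0.33,0.1,0,0,-0.87],[0.4,0.04,0.33,0.1,0,0,-0.87],[0.4,0.04,0.33,0.1,0,0,-0.87],[0.4,0,0,0,0,0,0]])

```text
clock: 15.25
position: [0.5534, 0.2649, 0.2188]
ee_rot: [0.577, 2.734, 0.037]
force: [-0.1, 1.0, 0.2]
width: 0.399
gripper_force: 0.0
```

```bash
python3 plan.py handle .094 .0975 .10 6
```

```text
t 15.25 local now [0.093  0.0718 0.1565] force local [-0.19  1.01  0.31] w 0.3994163407922192 0.0 q [-0.03  0.36 -0.88  1.81  0.69  1.   -0.04]
total shift tool (units .025) [0.24 0.99 2.26] turn (units .1) [ 0.02 -0.01 -2.78]
row x 6 [0.021 0.17  0.377] [ 0.003 -0.002 -0.463]
[[0.558, 0.269, 0.21], [0.574, 0.284, 0.175]]
```

carry_out(commands=[[0.4,0.02,0.17,0.38,0,0,-0.46],[0.4,0.02,0.17,0.38,0,0,-0.46],[0.4,0.02,0.17,0.38,0,0,-0.46],[0.4,0.02,0.17,0.38,0,0,-0.46],[0.4,0.02,0.17,0.38,0,0,-0.46],[0.4,0.02,0.17,0.38,0,0,-0.46],[0.4,0,0,0,0,0,0]])

```text
clock: 15.95
position: [0.5772, 0.2866, 0.1643]
ee_rot: [0.195, 2.788, -0.033]
force: [-0.0, 0.2, 0.4]
width: 0.4
gripper_force: 0.0
```

```bash
python3 plan.py handle .094 .0975 .030 6
python3 - <<'E'
from cell import arm
import cv2,numpy as np
a=arm.get_image("scene")["pixels"][120:280,390:520];b=arm.get_image("top")["pixels"][200:350,80:280]
o=np.zeros((480,800,3),np.uint8);o[:480,:390]=cv2.resize(a,(390,480));o[:300,395:795]=cv2.resize(b,(400,300))
cv2.imwrite("pics/h1.png",o[:,:,::-1])
E
```

```text
t 15.95 local now [0.0936 0.0966 0.0982] force local [0.06 0.16 0.36] w 0.40046337101032725 0.0 q [-0.08  0.49 -0.87  1.81  0.83  0.97  0.11]
total shift tool (units .025) [-0.02  0.03  2.73] turn (units .1) [ 0.   -0.02 -0.01]
row x 6 [-0.003  0.006  0.454] [ 0.    -0.003 -0.002]
[[0.581, 0.286, 0.154], [0.597, 0.285, 0.111]]
```

View pics/h1.png

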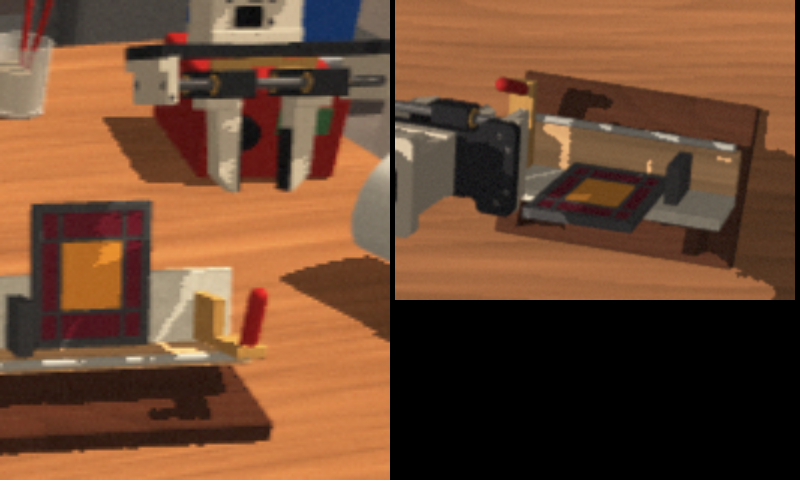

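The fingers straddle the red handle (crop px ~258), but the drawn fingertips look higher than the TCP projects. I'll check with depth before descending.

```bash
python3 - <<'E'
from h import *;from e import loc
from cell import arm
a=np.load("a.npy")
for n in("scene","top"):
    P,p=cloud(None,arm.get_image(n));l=loc(P,a)
    for k,(y0,y1) in dict(inner=(.055,.097),outer=(.097,.14)).items():
        m=(l[...,2]>.066)&(l[...,2]<.25)&(np.abs(l[...,0]-.094)<.04)&(l[...,1]>y0)&(l[...,1]<y1)
        q=l[m]
        print(n,k,len(q),[(z.round(3),int((np.abs(q[:,2]-z)<.005).sum()),q[np.abs(q[:,2]-z)<.005][:,:2].mean(0).round(3).tolist()) for z in np.arange(.07,.19,.01) if (np.abs(q[:,2]-z)<.005).any()])
E
```

```text
scene inner 668 [(np.float64(0.13), 3, [0.097, 0.076]), (np.float64(0.14), 31, [0.099, 0.071]), (np.float64(0.15), 52, [0.102, 0.067]), (np.float64(0.16), 46, [0.1, 0.066]), (np.float64(0.17), 54, [0.102, 0.066]), (np.float64(0.18), 49, [0.102, 0.066])]
scene outer 737 [(np.float64(0.13), 3, [0.093, 0.116]), (np.float64(0.14), 37, [0.101, 0.118]), (np.float64(0.15), 49, [0.101, 0.12]), (np.float64(0.16), 55, [0.102, 0.121]), (np.float64(0.17), 55, [0.102, 0.121]), (np.float64(0.18), 49, [0.102, 0.122])]
top inner 395 [(np.float64(0.13), 1, [0.103, 0.074]), (np.float64(0.14), 8, [0.105, 0.073]), (np.float64(0.15), 18, [0.104, 0.065]), (np.float64(0.16), 9, [0.105, 0.064])]
top outer 606 [(np.float64(0.14), 15, [0.104, 0.119]), (np.float64(0.15), 27, [0.103, 0.12]), (np.float64(0.16), 23, [0.1, 0.12]), (np.float64(0.17), 11, [0.097, 0.114]), (np.float64(0.18), 14, [0.101, 0.115])]
```

carry_out(commands=[[0.4,0,0.03,0.4,0,0,0],[0.4,0,0,0.4,0,0,0],[0.4,0,0,0.4,0,0,0],[0.4,0,0,0.4,0,0,0],[0.4,0,0,0.4,0,0,0],[0.4,0,0,0.4,0,0,0],[0.4,0,0,0.3,0,0,0],[0.4,0,0,0,0,0,0]])

```text
clock: 16.95
position: [0.6003, 0.2836, 0.1013]
ee_rot: [0.199, 2.787, -0.033]
force: [0.2, -0.0, 0.1]
width: 0.398
gripper_force: 0.0
```

carry_out(commands=[[0.3,0,0,0,0,0,0],[0.25,0,0,0,0,0,0],[0.22,0,0,0,0,0,0],[0.19,0,0,0,0,0,0],[0.16,0,0,0,0,0,0],[0.1,0,0,0,0,0,0],[0.1,0,0,0,0,0,0],[0.1,0,0,0,0,0,0]], squeeze=6)

```text
clock: 17.75
position: [0.6004, 0.2842, 0.1027]
ee_rot: [0.198, 2.786, -0.032]
force: [-0.6, -0.7, -0.1]
width: 0.101
gripper_force: 0.0
```

```bash
python3 plan.py handle; python3 meas.py
```

```text
t 17.75 local now [0.0945 0.0975 0.0323] force local [-0.47 -0.79  0.08] w 0.10095896671958322 0.0 q [-0.11  0.58 -0.8   1.83  0.94  0.89  0.02]
front x at z [(0.07, np.float64(0.0086)), (0.08, np.float64(0.0085)), (0.09, np.float64(0.0086)), (0.1, np.float64(0.0084)), (0.11, np.float64(0.0086))] y edges [(0.07, [-0.053, 0.043]), (0.09, [-0.0533, 0.0421]), (0.11, [-0.0537, 0.0418])]
low [(0.02, np.float64(0.009)), (0.03, np.float64(0.0092)), (0.04, np.float64(0.0086)), (0.05, np.float64(0.0086))] x at y [(-0.04, np.float64(0.0095)), (-0.02, np.float64(0.0089)), (0, np.float64(0.0086)), (0.02, np.float64(0.0084)), (0.035, np.float64(0.0086))]
stop y [-0.0738 -0.0615]
stop y [0.011  0.0967]
```

The fingers closed past the post's width on nothing, so the real fingertips end about 33 mm short of the reported TCP. I'll reopen and go that much lower, checking force on the way.

carry_out(commands=[[0.4,0,0,0,0,0,0],[0.4,0,0,0,0,0,0],[0.4,0,0,0,0,0,0],[0.4,0,0,0.2,0,0,0],[0.4,0,0,0.2,0,0,0],[0.4,0,0,0.2,0,0,0]])

```text
clock: 18.4
position: [0.6057, 0.2833, 0.088]
ee_rot: [0.198, 2.786, -0.032]
force: [-0.3, 0.5, -0.2]
width: 0.395
gripper_force: 0.0
```

carry_out(commands=[[0.4,0,0,0.2,0,0,0],[0.4,0,0,0.2,0,0,0],[0.4,0,0,0.2,0,0,0],[0.4,0,0,0.15,0,0,0],[0.4,0,0,0,0,0,0]])

```text
clock: 18.9
position: [0.6118, 0.2824, 0.0703]
ee_rot: [0.198, 2.787, -0.032]
force: [-0.4, -0.5, 0.2]
width: 0.399
gripper_force: 0.0
```

```bash
python3 plan.py handle; python3 meas.py pics/h2.png
```

```text
t 18.9 local now [ 0.0943  0.0972 -0.0021] force local [-0.24 -0.53  0.32] w 0.3986920749006014 0.0 q [-0.13  0.62 -0.77  1.84  1.    0.85 -0.02]
front x at z [(0.07, np.float64(0.0087)), (0.08, np.float64(0.0087)), (0.09, np.float64(0.009)), (0.1, np.float64(0.0085)), (0.11, np.float64(0.0086))] y edges [(0.07, [-0.0531, 0.0431]), (0.09, [-0.0534, 0.0383]), (0.11, [-0.0527, 0.0249])]
low [(0.02, np.float64(0.0092)), (0.03, np.float64(0.0092)), (0.04, np.float64(0.0091)), (0.05, np.float64(0.009))] x at y [(-0.04, np.float64(0.0097)), (-0.02, np.float64(0.0095)), (0, np.float64(0.009)), (0.02, np.float64(0.0086)), (0.035, np.float64(0.0088))]
stop y [-0.0744 -0.0612]
stop y [0.0084 0.0963]
```

View pics/h2.png

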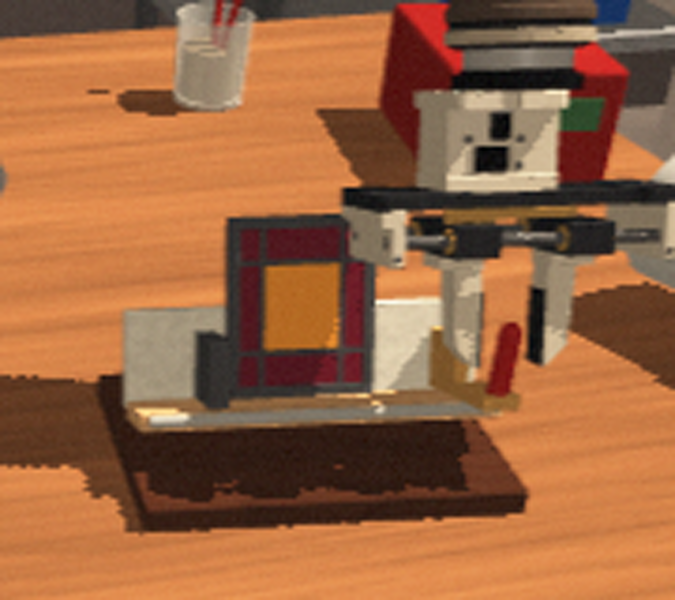

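Fingers (crop px 465 and 545, tips row ~365) now straddle the red post (508, 360). Closing.

carry_out(commands=[[0.3,0,0,0,0,0,0],[0.25,0,0,0,0,0,0],[0.22,0,0,0,0,0,0],[0.19,0,0,0,0,0,0],[0.16,0,0,0,0,0,0],[0.12,0,0,0,0,0,0],[0.1,0,0,0,0,0,0],[0,0,0,0,0,0,0]], squeeze=8)

```text
clock: 19.75
position: [0.612, 0.283, 0.0712]
ee_rot: [0.198, 2.786, -0.031]
force: [0.1, 1.2, 1.3]
width: 0.151
gripper_force: 8.0
```

carry_out(commands=[[0,0,0,0,0,0,0],[0,0,-0.1,0,0,0,0],[0,0,-0.1,0,0,0,0],[0,0,-0.1,0,0,0,0],[0,0,-0.1,0,0,0,0]])

```text
clock: 20.25
position: [0.6105, 0.2725, 0.0711]
ee_rot: [0.198, 2.786, -0.031]
force: [1.0, 1.9, 2.4]
width: 0.15
gripper_force: 8.0
```

```bash
python3 plan.py handle; python3 meas.py
```

```text
t 20.25 local now [ 0.0946  0.0873 -0.0013] force local [1.46 2.   1.98] w 0.14962962174087946 8.001668751239777 q [-0.11  0.61 -0.77  1.86  1.    0.84 -0.01]
front x at z [(0.07, np.float64(0.0087)), (0.08, np.float64(0.0086)), (0.09, np.float64(0.0083)), (0.1, np.float64(0.0081)), (0.11, np.float64(0.0089))] y edges [(0.07, [-0.0527, 0.0432]), (0.09, [-0.0533, 0.0313]), (0.11, [-0.054, 0.0154])]
low [(0.02, np.float64(0.0091)), (0.03, np.float64(0.0096)), (0.04, np.float64(0.0092)), (0.05, np.float64(0.0092))] x at y [(-0.04, np.float64(0.0099)), (-0.02, np.float64(0.0093)), (0, np.float64(0.009)), (0.02, np.float64(0.0087)), (0.035, np.float64(0.0094))]
stop y [-0.0743 -0.0611]
stop y [0.0085 0.0836]
```

carry_out(commands=[[0,0,-0.14,0,0,0,0],[0,0,-0.14,0,0,0,0],[0,0,-0.14,0,0,0,0],[0,0,-0.14,0,0,0,0],[0,0,-0.14,0,0,0,0],[0,0,-0.14,0,0,0,0],[0,0,-0.14,0,0,0,0],[0,0,0,0,0,0,0]])

```text
clock: 21.1
position: [0.6071, 0.2475, 0.071]
ee_rot: [0.199, 2.786, -0.033]
force: [0.5, -0.5, 5.6]
width: 0.147
gripper_force: 8.0
```

carry_out(commands=[[0,0,-0.06,0,0,0,0],[0,0,-0.06,0,0,0,0],[0,0,-0.06,0,0,0,0],[0,0,-0.06,0,0,0,0],[0,0,0,0,0,0,0]])

```text
clock: 21.6
position: [0.6064, 0.2428, 0.0711]
ee_rot: [0.198, 2.786, -0.031]
force: [3.7, 3.5, 3.7]
width: 0.149
gripper_force: 8.0
```

```bash
python3 plan.py handle; python3 meas.py
```

```text
t 21.6 local now [ 0.0947  0.0573 -0.0014] force local [4.23 4.   2.36] w 0.14857293141847808 8.002726882696152 q [-0.06  0.59 -0.77  1.9   1.    0.8   0.01]
front x at z [(0.07, np.float64(0.0082)), (0.08, np.float64(0.0083)), (0.09, np.float64(0.0085)), (0.1, np.float64(0.0086)), (0.11, np.float64(0.0083))] y edges [(0.07, [-0.0546, 0.0414]), (0.09, [-0.0547, 0.044]), (0.11, [-0.0549, 0.0349])]
low [(0.02, np.float64(0.0092)), (0.03, np.float64(0.0094)), (0.04, np.float64(0.0089)), (0.05, np.float64(0.0083))] x at y [(-0.04, np.float64(0.0091)), (-0.02, np.float64(0.0084)), (0, np.float64(0.0088)), (0.02, np.float64(0.0086)), (0.035, np.float64(0.0097))]
stop y [-0.0743 -0.061 ]
stop y [0.0149 0.054 ]
```

carry_out(commands=[[0,0,-0.03,0,0,0,0],[0,0,-0.03,0,0,0,0],[0,0,-0.03,0,0,0,0],[0,0,0,0,0,0,0]])

```text
clock: 22.05
position: [0.6061, 0.2407, 0.0711]
ee_rot: [0.198, 2.786, -0.031]
force: [4.5, 3.7, 3.9]
width: 0.15
gripper_force: 8.0
```

carry_out(commands=[[0,0,-0.03,0,0,0,0],[0,0,-0.03,0,0,0,0],[0,0,0,0,0,0,0]])

```text
clock: 22.35
position: [0.606, 0.2393, 0.0711]
ee_rot: [0.198, 2.785, -0.031]
force: [4.2, 2.7, 3.8]
width: 0.149
gripper_force: 8.0
```

```bash
python3 plan.py handle; python3 meas.py
```

```text
t 22.35 local now [ 0.0947  0.0537 -0.0014] force local [4.83 3.27 2.28] w 0.14896805408668776 8.002597466111183 q [-0.05  0.59 -0.77  1.91  1.    0.8   0.01]
front x at z [(0.07, np.float64(0.0081)), (0.08, np.float64(0.0084)), (0.09, np.float64(0.0087)), (0.1, np.float64(0.0084)), (0.11, np.float64(0.0082))] y edges [(0.07, [-0.0579, 0.0386]), (0.09, [-0.0587, 0.0386]), (0.11, [-0.0588, 0.0324])]
low [(0.02, np.float64(0.0089)), (0.03, np.float64(0.0091)), (0.04, np.float64(0.0085)), (0.05, np.float64(0.0081))] x at y [(-0.04, np.float64(0.0088)), (-0.02, np.float64(0.0082)), (0, np.float64(0.0084)), (0.02, np.float64(0.0082)), (0.035, np.float64(0.0097))]
stop y [-0.0744 -0.0615]
stop y [0.014  0.0491]
```

carry_out(commands=[[0,0,-0.02,0,0,0,0],[0,0,-0.02,0,0,0,0],[0,0,0,0,0,0,0]])

```text
clock: 22.7
position: [0.6058, 0.2383, 0.0711]
ee_rot: [0.198, 2.785, -0.031]
force: [4.2, 3.8, 2.7]
width: 0.148
gripper_force: 8.0
```

carry_out(commands=[[0,0,-0.02,0,0,0,0],[0,0,0,0,0,0,0]])

```text
clock: 22.9
position: [0.6058, 0.2382, 0.0711]
ee_rot: [0.198, 2.785, -0.03]
force: [4.6, 4.1, 2.0]
width: 0.147
gripper_force: 8.0
```

```bash
python3 plan.py handle
```

```text
t 22.9 local now [ 0.0947  0.0527 -0.0013] force local [4.37 4.68 0.49] w 0.14724367149633202 8.002508729696274 q [-0.05  0.59 -0.77  1.91  1.    0.8   0.01]
```

carry_out(commands=[[0,0,-0.02,0,0,0,0],[0,0,0,0,0,0,0]])

```text
clock: 23.1
position: [0.6058, 0.2382, 0.0711]
ee_rot: [0.197, 2.785, -0.029]
force: [5.7, 5.5, 1.1]
width: 0.152
gripper_force: 8.0
```

carry_out(commands=[[0,0,-0.02,0,0,0,0],[0,0,0,0,0,0,0]])

```text
clock: 23.3
position: [0.6058, 0.2382, 0.0712]
ee_rot: [0.197, 2.785, -0.027]
force: [6.6, 7.2, 0.9]
width: 0.145
gripper_force: 8.0
```

```bash
python3 plan.py handle; python3 meas.py
```

```text
t 23.3 local now [ 0.0947  0.0527 -0.0013] force local [ 5.57  8.07 -1.02] w 0.14482110147036617 8.002019226551056 q [-0.05  0.58 -0.77  1.91  1.    0.79  0.01]
front x at z [(0.07, np.float64(0.0084)), (0.08, np.float64(0.008)), (0.09, np.float64(0.0086)), (0.1, np.float64(0.0079)), (0.11, np.float64(0.008))] y edges [(0.07, [-0.0596, 0.0379]), (0.09, [-0.0601, 0.0382]), (0.11, [-0.0605, 0.0299])]
low [(0.02, np.float64(0.0088)), (0.03, np.float64(0.0087)), (0.04, np.float64(0.0087)), (0.05, np.float64(0.0087))] x at y [(-0.04, np.float64(0.0088)), (-0.02, np.float64(0.0086)), (0, np.float64(0.0081)), (0.02, np.float64(0.0083)), (0.035, np.float64(0.0101))]
stop y [-0.0743 -0.0615]
stop y [0.0124 0.0497]
```

carry_out(commands=[[0,0,0.02,0,0,0,0],[0,0,0.02,0,0,0,0],[0,0,0,0,0,0,0]])

```text
clock: 23.65
position: [0.6058, 0.2382, 0.0711]
ee_rot: [0.198, 2.785, -0.03]
force: [4.7, 4.1, 3.7]
width: 0.149
gripper_force: 8.0
```

carry_out(commands=[[0.16,0,0,0,0,0,0],[0.19,0,0,0,0,0,0],[0.22,0,0,0,0,0,0],[0.25,0,0,0,0,0,0],[0.3,0,0,0,0,0,0],[0.36,0,0,0,0,0,0],[0.4,0,0,0,0,0,0]])

```text
clock: 24.35
position: [0.6053, 0.2371, 0.0707]
ee_rot: [0.198, 2.786, -0.032]
force: [0.7, 0.4, 0.7]
width: 0.386
gripper_force: 0.0
```

```bash
python3 plan.py handle; python3 meas.py
```

```text
t 24.35 local now [ 0.0942  0.0515 -0.0016] force local [0.8  0.52 0.47] w 0.38611764738867516 0.0 q [-0.05  0.59 -0.77  1.91  1.    0.8   0.01]
front x at z [(0.07, np.float64(0.0085)), (0.08, np.float64(0.0083)), (0.09, np.float64(0.0083)), (0.1, np.float64(0.0079)), (0.11, np.float64(0.0085))] y edges [(0.07, [-0.0597, 0.0383]), (0.09, [-0.0598, 0.0282]), (0.11, [-0.0597, 0.0153])]
low [(0.02, np.float64(0.009)), (0.03, np.float64(0.0097)), (0.04, np.float64(0.0088)), (0.05, np.float64(0.0085))] x at y [(-0.04, np.float64(0.0091)), (-0.02, np.float64(0.0088)), (0, np.float64(0.0083)), (0.02, np.float64(0.0088)), (0.035, np.float64(0.0102))]
stop y [-0.0742 -0.0613]
stop y [0.0216 0.0475]
```

Retract straight up along the post, then check.

carry_out(commands=[[0.4,0,0,-0.2,0,0,0],[0.4,0,0,-0.4,0,0,0],[0.4,0,0,-0.5,0,0,0],[0.4,0,0,-0.7,0,0,0],[0.4,0,0,-0.7,0,0,0],[0.4,0,0,-0.7,0,0,0],[0.4,0,0,-0.7,0,0,0],[0.4,0,0,-0.7,0,0,0]])

```text
clock: 25.2
position: [0.5658, 0.2431, 0.1808]
ee_rot: [0.197, 2.785, -0.031]
force: [-0.7, 0.3, 0.0]
width: 0.397
gripper_force: 0.0
```

carry_out(commands=[[0.4,0,0,-0.7,0,0,0],[0.4,0,0,-0.7,0,0,0],[0.4,0,0,-0.4,0,0,0],[0.4,0,0,0,0,0,0],[0.4,0,0,0,0,0,0]])

```text
clock: 25.7
position: [0.5512, 0.2445, 0.2212]
ee_rot: [0.198, 2.786, -0.032]
force: [-0.1, -0.8, -0.4]
width: 0.404
gripper_force: 0.0
```

```bash
python3 meas.py pics/f.png
```

```text
front x at z [(0.07, np.float64(0.0079)), (0.08, np.float64(0.0081)), (0.09, np.float64(0.0083)), (0.1, np.float64(0.0081)), (0.11, np.float64(0.0083))] y edges [(0.07, [-0.0595, 0.0378]), (0.09, [-0.0598, 0.0365]), (0.11, [-0.0596, 0.0375])]
low [(0.02, np.float64(0.0089)), (0.03, np.float64(0.0089)), (0.04, np.float64(0.0088)), (0.05, np.float64(0.008))] x at y [(-0.04, np.float64(0.0089)), (-0.02, np.float64(0.0085)), (0, np.float64(0.0082)), (0.02, np.float64(0.0084)), (0.035, np.float64(0.0096))]
stop y [-0.0743 -0.0614]
stop y [0.0086 0.0496]
```

View pics/f.png

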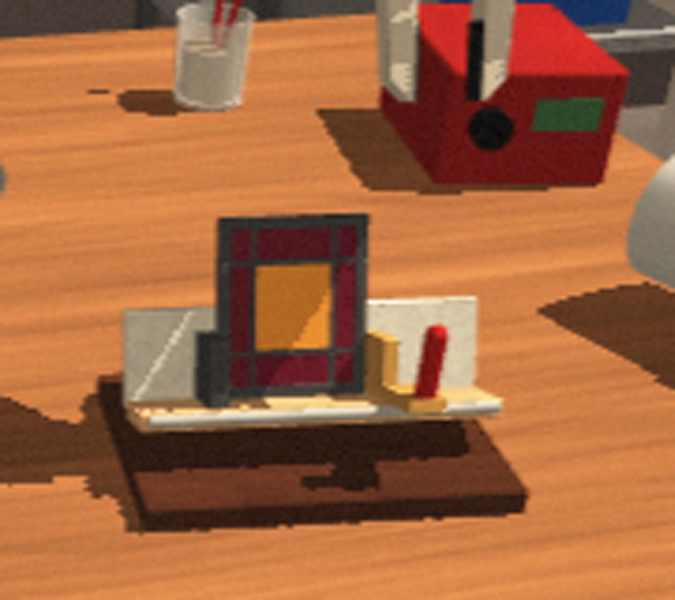

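The panel (crop px ~293,305) stands flat on the board between the dark stop (210) and the brass stop (380), with no visible gap on either side. The gripper is clear of everything, so I'm handing in.

```bash
python3 -c "
from cell import arm
print(arm.sign_off())"
```

```text
the job is handed in; nothing more can be done
None
```

The amber-centred panel stands on the easel, flat against the board and held snugly between both stops, with the gripper clear; I handed the job in at about 26 s, and the highest grip on the glass was 10 N.

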